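# Lock the sample tray in its dock

## Robot

A 6-joint arm with a two-finger parallel gripper is mounted at the origin on a cart in front of the work surface, level with it; the furniture and walls round the work are solid. World frame = base frame: x ahead of the robot, y to its left, z up, the work surface at z = 0. Lengths are in m, angles in degrees, forces in N, time in s.
With the tool pointing down it reaches from about 0.4 to 0.825 m from the base axis. Payload 7 kg.
Tool frame: the origin (TCP) lies between the finger pads; the fingertips stand 11 mm ahead of it and the grasp point (between the pads) lies 8 mm behind it; z points along the fingers, y is the direction in which the jaws open and shut (so a half turn about z gives the same grasp; the last joint's range is limited). The gripper opens to 88 mm and grips with 3 to 60 N. Pads are 19 mm wide; open, the fingers measure 130 mm over their backs; the gripper's body (78 mm by 193 mm) begins 47 mm behind the grasp point.
Start: joints at [-52.878, 20.546, 0.682, 0, -70.136, -16.507], TCP at [0.238, -0.632, 0.238] pointing down, gripper open.
Joint ranges: [-176.03, 176.03], [-82.01, 121.73], [-58.28, 71.71], [-173.87, 95.51], [-174.79, -0.11], [-173.66, 173.66]. Speed limits (degrees/s): [136.94, 136.94, 172.46, 180, 180, 180].

## Interface

Orientations are given as [roll, pitch, yaw] about the fixed x, y, z axes, in that order (R = Rz(yaw) Ry(pitch) Rx(roll)).
In Python, from plant import r gives the robot as it stands.
- The arm moves only by the shell command python3 -m inch 'ROWS' [OPENING] [FORCE]. ROWS is JSON, a list of rows, each an object of numbers: "x", "y", "z": the shift along the tool's x, y, z as a fraction of full scale; "yaw": the turn about the tool's z as a fraction of full scale. In form: [{"x": .., "y": .., "z": .., "yaw": ..}, ...]. A call has 1 to 5 rows; each row shifts and turns the pose as measured when the row begins, along the tool's axes as they then stand; what a row does not reach is not made up. Full scale, the value 1, is 0.025 m for a shift and 4 degrees for a turn. A row lasts 1/12 s, in which the tool goes at most 41.7 mm and 7.16 degrees, less where a joint would pass 70% of its speed; a pose out of reach is approached as far as the arm can. A call with a number of a shift or a turn outside -1 to 1 is refused whole. A call with a gripper value outside its range is refused whole. OPENING is the opening, from -1 (shut) to 1 (fully open), set as the call begins (- or left out, the last holds). The fingers move at their own pace and stop on an object; FORCE is the grip in N (left out, the last holds). Time passes only in rows, so rows that do not move let the fingers close. It gives the time, the measured TCP pose, the force and the opening at its end, in the units of the state.
- r.get_state(): the state, without advancing time (a new reading comes with each control period).
- r.capture(name): name is "side" or "top" or "wrist"; returns (picture, depth): 420x560x3 uint8, red, green, blue; 420x560 float32, m along the optical axis (not along the pixel's ray), 0 where there is no reading.
- r.camera_info(name): a dict with "mtx" (3x3 intrinsics, pixels), "pose" (4x4, takes a point from camera to world coordinates). Camera axes: x right, y down, z forward; pixel columns grow to the right and rows downward; lengths in m; the calibration is good to about 2 mm. A picture is of the moment at which its call begins: read the wrist's pose just before it. camera_info takes no time and is no camera call; for the wrist camera it gives the pose at the moment of the call.
- r.close_job(): hands the job in, once; it reports no verdict.
The state is a dict: "time_s": time; "joints": joint angles; "qd": joint speeds; "joint_torque": joint torques, N m; "tcp_pos": TCP position; "eef_rot": TCP orientation; "contact_force": force on the tool from outside, world axes, zero at the start; "moment": the same for the moment, N m; "gripper_width": finger opening in m.
Only numpy, scipy, OpenCV 4.12 (cv2) and the standard library are available. Lean on these libraries where they do the work, as an engineer would, in place of code of your own. Each camera call takes 0.05 s, during which the arm holds its last target. There are 200 camera calls.

## Task

Lock the sample tray in its dock: with the fingertips, push the orange lock pin from its parked end (red dot) along the L-shaped slot to the corner, then round it and up the short leg fully home to the end by the green dot. Push it gently: do not pull the pin up or wrench it, do not shift the tray or upset its cups, leave the other things on the bench alone, and finish with the hand clear.

Things in the scene. Friction and masses are not known exactly. Their poses are not given: they have to be found in the camera images.
- dock: Tray dock: grey metal plate fixed to the bench, 18 mm thick, with an L-shaped slot 15 mm wide cut through its front part; yaw up to 0.3 rad. Origin at bench level, straight below the slot's locked end. In its frame the plate spans x -66 to 96, y -66 to 100 mm; +x points from its front edge to the tray, +y along the long leg to the parked end. Blue fences 12 mm high stand round the tray's sides and back.
- slot_parked (a point): Parked end of the slot's long leg, near a red dot: the pin's centre when parked, at the height of the plate's top. In the dock's frame x -38, y 72 mm.
- slot_corner (a point): Corner of the slot (dock frame x -38, y 0 mm): the pin's centre when at the corner, at the height of the plate's top. The long leg runs from here along the dock's +y, the short leg along its +x.
- slot_locked (a point): Locked end of the slot's short leg, near a green dot (dock frame x 0, y 0 mm): the pin's centre when it rests against the slot's end, at the height of the plate's top.
- lock_pin: Lock pin: orange round knob, 24 mm in diameter, with a black skirt 28 mm wide and 4 mm high at its foot; top 32 mm above the plate. Origin on its axis at the level of the plate's top; z up, yaw means nothing. Slides with 1.5 mm play either side, takes under 4 N to push, stays where left; a wide foot under the plate keeps it from coming out. Starts within 20 mm of the parked end.
- tray_center (a point): Grey sample cup tray, 70 x 110 x 16 mm, lying loose on the dock behind the slot, its front wall at x = 18 mm in the dock's frame, its rim 16 mm above the plate. Point at its centre, half-way up.
- cup_0: White sample cup, 18 mm across, 25 mm tall, standing loose in the tray (rim 28 mm above the plate). Origin at the centre of its foot.
- cup_1: White sample cup, 18 mm across, 25 mm tall, standing loose in the tray (rim 28 mm above the plate). Origin at the centre of its foot.
- cup_2: White sample cup, 18 mm across, 25 mm tall, standing loose in the tray (rim 28 mm above the plate). Origin at the centre of its foot.
- amber_bottle: Bystander: brown bottle with a black cap, 47 mm across, 98 mm tall. Origin at the centre of its underside.
- blue_bottle: Bystander: white bottle with a blue cap, 43 mm across, 78 mm tall. Origin at the centre of its underside.
- green_bottle: Bystander: small brown bottle with a green cap, 33 mm across, 62 mm tall. Origin at the centre of its underside.
- timer: Bystander: white bench timer, 66 x 66 x 18 mm. Origin at the centre of its underside.
- dish: Bystander: round covered culture dish, 90 mm across, 14 mm tall. Origin at the centre of its underside.
- marker: Bystander: marker pen lying along y, 135 mm long, 16 mm thick. Origin at the centre of its underside.
Mind the look-alikes: they are no part of the job. Leave any purple or turquoise look-alike of the lock_pin alone.

How it is judged:
By the outcome, as a careful person would: the job done as asked, in the order asked, and still so for the second after the job is handed in, with the robot touching nothing.
It also fails if it takes over 56 s, if anything falls off the work surface, if the arm or the gripper's body presses on something with over 40 N, if the wrist force passes 120 N, or if a joint passes its speed limit or range.

## Working session

There is one attempt and no reset: what is moved stays moved. The work goes in short steps, Python scripts to look and compute and a shell command to move; the robot and the scene stay as the last step left them, time stands still between calls to the robot, and variables do not carry over. Pictures are saved under pics/ and viewed, about 8 in all and at most 12, crops included, and the job is handed in when it is done.

```bash
mkdir -p pics; python3 - <<'E'
from plant import r
import cv2,numpy as np
s=r.get_state(); print({k:np.round(v,3).tolist() for k,v in s.items()})
ims=[]
for n in("top","side"):
    p,d=r.capture(n); np.savez(f"pics/{n}0.npz",p=p,d=d)
    i=r.camera_info(n); print(n,np.round(i["mtx"],1).tolist(),np.round(i["pose"],3).tolist())
    cv2.imwrite(f"pics/{n}0.png",p[:,:,::-1])
E
```

```text
{'time_s': 0.0, 'joints': [-52.879, 20.592, 0.635, -0.021, -70.136, -16.508], 'qd': [0.059, -0.011, -0.097, -0.014, 0.052, -0.057], 'joint_torque': [-0.0, -58.271, 29.305, 6.997, 0.007, -0.0], 'tcp_pos': [0.237, -0.631, 0.237], 'eef_rot': [179.905, -0.008, -159.394], 'contact_force': [-0.55, 0.358, -0.355], 'moment': [-0.008, -0.007, 0.041], 'gripper_width': 0.088}
top [[411.9, 0.0, 278.4], [0.0, 411.9, 207.1], [0.0, 0.0, 1.0]] [[0.023, -0.994, 0.111, 0.455], [-0.999, -0.026, -0.028, 0.188], [0.031, -0.11, -0.993, 1.101], [0.0, 0.0, 0.0, 1.0]]
side [[531.1, 0.0, 278.6], [0.0, 531.1, 204.6], [0.0, 0.0, 1.0]] [[0.795, -0.353, 0.493, -0.188], [-0.606, -0.438, 0.664, -0.842], [-0.019, -0.827, -0.562, 0.915], [0.0, 0.0, 0.0, 1.0]]
```

View pics/top0.png

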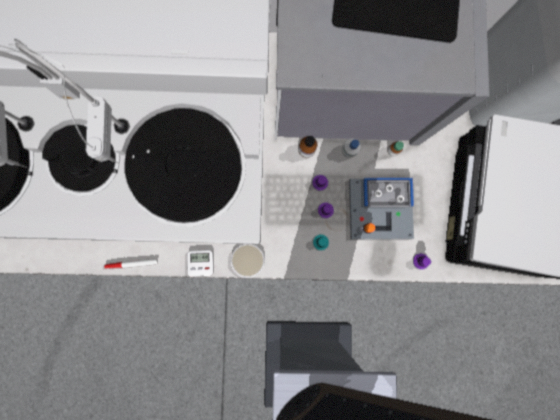

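View pics/side0.png

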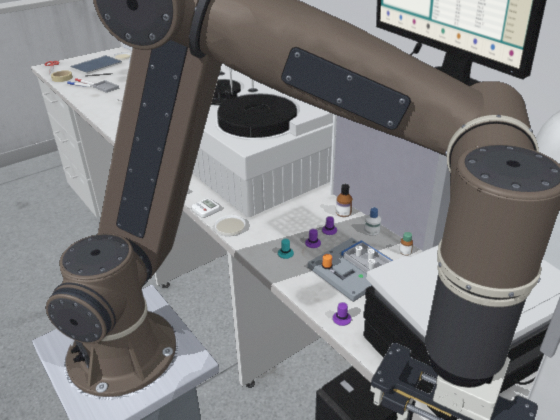

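The top view shows the dock around (381,210), the orange pin at (370,228), the red dot at (362,219) and the green dot at (397,213). Purple and turquoise look-alikes stand at (321,183), (326,210), (320,242) and (422,261). The side view agrees, with the pin at (327,261).

```bash
cat > h.py <<'E'
from plant import r
import cv2,numpy as np
def ray(i,uv,z):
    K=np.array(i["mtx"]);T=np.array(i["pose"])
    d=T[:3,:3]@np.linalg.inv(K)@np.array([uv[0],uv[1],1.]); o=T[:3,3]
    return (o+d*(z-o[2])/d[2])
def blobs(p,lo,hi,amin=3,roi=None):
    h=cv2.cvtColor(p,cv2.COLOR_RGB2HSV); m=cv2.inRange(h,lo,hi)
    if roi: k=np.zeros_like(m);k[roi[1]:roi[3],roi[0]:roi[2]]=255;m&=k
    n,l,s,c=cv2.connectedComponentsWithStats(m)
    return [(int(s[j,4]),c[j],s[j,:4]) for j in range(1,n) if s[j,4]>=amin],l
E
python3 - <<'E'
from h import *
for n,roi in(("top",(340,165,425,250)),("side",(300,230,420,300))):
    p=np.load(f"pics/{n}0.npz")["p"]; i=r.camera_info(n)
    for nm,lo,hi,z in(("orange",(8,180,120),(18,255,255),.036),("red",(0,150,80),(5,255,255),.018),("green",(45,120,80),(80,255,255),.018),("blue",(105,120,60),(120,255,255),.03)):
        for a,c,b in blobs(p,lo,hi,3,roi)[0]: print(n,nm,a,c.round(1),b,ray(i,c,z).round(4))
p=np.load("pics/top0.npz")["p"][165:250,340:425]
cv2.imwrite("pics/crop.png",cv2.resize(p,None,fx=7,fy=7,interpolation=2)[:,:,::-1])
E
```

```text
top orange 60 [369.7 227.6] [366 224   9   8] [ 0.5265 -0.0812  0.036 ]
top red 6 [361.  218.5] [360 218   3   2] [ 0.5513 -0.0626  0.018 ]
top green 6 [398.  213.5] [397 213   3   2] [ 0.5672 -0.1618  0.018 ]
top blue 220 [384.5 187.6] [364 178  49  28] [ 0.6341 -0.1226  0.03  ]
side orange 8 [329.4 264.2] [328 262   3   5] [ 0.52   -0.0963  0.036 ]
side green 4 [360.5 275.5] [360 275   2   2] [ 0.5665 -0.1615  0.018 ]
side blue 33 [350.  247.2] [341 241  21  14] [ 0.6131 -0.0738  0.03  ]
```

View pics/crop.png

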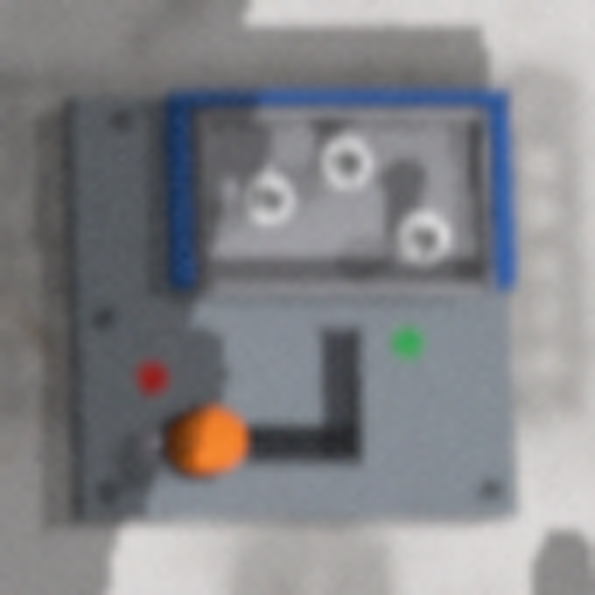

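The crop confirms the L slot: pin centre (369.7,227.6), corner (388.9,228), locked end about (389,213). The cups are clear of it. Next I'll check obstacle heights along the path.

```bash
python3 - <<'E'
from h import *
f=np.load("pics/top0.npz");d=f["d"]; i=r.camera_info("top");K=i["mtx"];T=np.array(i["pose"])
v,u=np.mgrid[:420,:560]; P=np.stack([(u-K[0][2])/K[0][0]*d,(v-K[1][2])/K[1][1]*d,d],-1)@T[:3,:3].T+T[:3,3]
P=P[d>0]
print("max z, rows x, cols y"); ys=np.arange(-.75,.2,.075); print(ys.round(2))
for x in np.arange(.85,.1,-.075): print(round(x,2),[round(float(np.max(q)),2) if len(q:=P[(abs(P[:,0]-x)<.0375)&(abs(P[:,1]-y)<.0375)][:,2]) else None for y in ys])
i=r.camera_info("top")
for c in((388.9,228.1),(388.7,216)): print(ray(i,c,.018))
print(np.round(r.camera_info("wrist")["pose"],3).tolist(),r.camera_info("wrist")["mtx"])
E
```

```text
max z, rows x, cols y
[-0.75 -0.68 -0.6  -0.53 -0.45 -0.38 -0.3  -0.23 -0.15 -0.08 -0.    0.07
  0.15]
0.85 [None, None, 0.01, 0.14, None, 0.37, 0.0, 0.38, 0.39, 0.39, 0.39, 0.39, 0.38]
0.78 [None, None, None, 0.18, 0.29, 0.34, 0.18, 0.38, 0.38, 0.38, 0.38, 0.38, 0.38]
0.7 [None, None, None, 0.18, 0.18, 0.18, 0.18, 0.0, 0.06, 0.08, 0.08, 0.1, 0.01]
0.63 [None, None, None, 0.18, 0.18, 0.18, 0.18, 0.03, 0.05, 0.05, 0.04, 0.05, 0.01]
0.55 [None, None, None, None, 0.18, 0.18, 0.18, 0.03, 0.04, 0.05, 0.05, 0.05, 0.01]
0.48 [None, None, None, None, 0.18, 0.18, 0.18, 0.05, 0.02, 0.02, 0.05, 0.05, 0.01]
0.4 [None, None, 0.0, 0.15, 0.18, 0.18, 0.15, 0.05, 0.01, 0.01, 0.01, 0.01, 0.0]
0.33 [-0.74, -0.74, -0.74, -0.74, -0.74, -0.74, -0.74, -0.74, -0.74, -0.73, -0.74, -0.74, -0.74]
0.25 [-0.74, -0.74, -0.74, -0.74, -0.74, -0.74, -0.74, -0.74, -0.74, 0.62, 0.57, -0.74, -0.73]
0.18 [-0.74, -0.74, -0.74, -0.74, -0.74, -0.74, -0.73, -0.74, 0.0, 0.0, 0.46, 0.42, 0.27]
[ 0.5276762  -0.13706027  0.018     ]
[ 0.55989412 -0.13675272  0.018     ]
[[-0.352, 0.893, 0.279, 0.163], [0.936, 0.336, 0.106, -0.661], [0.001, 0.298, -0.955, 0.383], [0.0, 0.0, 0.0, 1.0]] [[369.83270183   0.         281.2590122 ]
 [  0.         369.83270183 205.33360154]
 [  0.           0.           1.        ]]
```

```bash
python3 -m inch '[{"x":-0.9,"y":0.75,"z":-0.3},{"x":-0.9,"y":0.75,"z":-0.3},{"x":-0.9,"y":0.75,"z":-0.3},{"x":-0.9,"y":0.75},{"x":-0.9,"y":0.75}]' -1 10; python3 -m inch '[{"x":-0.9,"y":0.75},{"x":-0.9,"y":0.75},{"x":-0.9,"y":0.75},{"x":-0.9,"y":0.75},{"x":-0.9,"y":0.75}]'
```

```text
validation failed for argument at $[0]...
validation failed for argument at $[0]...
```

```bash
python3 -m inch '[{"x":-0.9,"y":0.75,"z":-0.3,"yaw":0},{"x":-0.9,"y":0.75,"z":-0.3,"yaw":0},{"x":-0.9,"y":0.75,"z":-0.3,"yaw":0},{"x":-0.9,"y":0.75,"z":0,"yaw":0},{"x":-0.9,"y":0.75,"z":0,"yaw":0}]' -1 10; python3 -m inch '[{"x":-0.9,"y":0.75,"z":0,"yaw":0},{"x":-0.9,"y":0.75,"z":0,"yaw":0},{"x":-0.9,"y":0.75,"z":0,"yaw":0},{"x":-0.9,"y":0.75,"z":0,"yaw":0},{"x":-0.9,"y":0.75,"z":0,"yaw":0}]'
```

```text
time_s: 0.52
tcp_pos: [0.3083, -0.5026, 0.2549]
eef_rot: [179.5, -0.2, -159.9]
contact_force: [1.1, -0.3, -0.1]
gripper_width: 0.0598
time_s: 0.93
tcp_pos: [0.3832, -0.3686, 0.2541]
eef_rot: [179.3, -0.2, -159.9]
contact_force: [1.3, 0.8, -0.0]
gripper_width: 0.0265
```

```bash
python3 -m inch '[{"x":-0.9,"y":0.75,"z":0,"yaw":0},{"x":-0.9,"y":0.75,"z":0,"yaw":0},{"x":-0.9,"y":0.75,"z":0,"yaw":0},{"x":-0.9,"y":0.75,"z":0,"yaw":0},{"x":-0.9,"y":0.75,"z":0,"yaw":0}]'; python3 -m inch '[{"x":-0.8,"y":0.8,"z":0,"yaw":1},{"x":-0.7,"y":0.8,"z":0,"yaw":1},{"x":-0.6,"y":0.8,"z":0.2,"yaw":1},{"x":-0.6,"y":0.7,"z":0.2,"yaw":1},{"x":0,"y":0,"z":0,"yaw":1}]';  python3 -m inch '[{"x":0,"y":0,"z":0,"yaw":0},{"x":0,"y":0,"z":0,"yaw":0}]'
python3 - <<'E'
from h import *
i=r.camera_info("wrist");p,d=r.capture("wrist");np.savez("pics/w1.npz",p=p,d=d,K=i["mtx"],T=i["pose"]);cv2.imwrite("pics/w1.png",p[:,:,::-1])
E
```

```text
time_s: 1.35
tcp_pos: [0.458, -0.2344, 0.2539]
eef_rot: [179.2, -0.3, -159.9]
contact_force: [0.9, -0.2, -0.3]
gripper_width: 0.0008
time_s: 1.77
tcp_pos: [0.507, -0.1333, 0.2433]
eef_rot: [179.3, -0.6, 179.5]
contact_force: [-0.7, -0.3, 0.7]
gripper_width: 0.0006
time_s: 1.93
tcp_pos: [0.5071, -0.1317, 0.2424]
eef_rot: [179.3, -0.7, 179.6]
contact_force: [0.2, -0.6, 0.0]
gripper_width: 0.0005
```

View pics/w1.png

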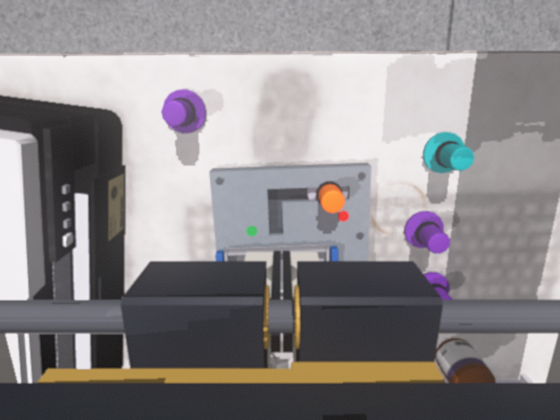

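Wrist view: orange pin top at (331,198), red dot (343,216), green dot (252,230), slot corner near (276,196), plate front edge from (212,170) to (370,163).

```bash
python3 - <<'E'
from h import *
f=np.load("pics/w1.npz");p=f["p"];i=dict(mtx=f["K"],pose=f["T"])
for nm,lo,hi,z in(("orange",(8,180,120),(18,255,255),.050),("red",(0,150,80),(5,255,255),.018),("green",(45,120,80),(80,255,255),.018)):
    for a,c,b in blobs(p,lo,hi,6,(200,150,380,260))[0]: print(nm,a,c.round(1),b,ray(i,c,z).round(4))
# plate front edge
A,B=ray(i,(213,170.5),.018),ray(i,(369.5,163.5),.018); v=B-A;print(A,B,np.linalg.norm(v[:2]),"yaw",np.degrees(np.arctan2(-v[0],v[1])))
g=cv2.cvtColor(p,cv2.COLOR_RGB2GRAY)
c=p[155:265,200:385];cv2.imwrite("pics/c2.png",cv2.resize(c,None,fx=4,fy=4,interpolation=2)[:,:,::-1])
for row in (205,210,216,222): print(row,g[row,255:300].tolist())
for col in (290,300,310): print(col,g[180:212,col].tolist())
E
```

```text
orange 453 [331.6 198.7] [321 185  23  27] [ 0.5247 -0.082   0.05  ]
red 67 [343.  215.9] [339 212   9   9] [ 0.5528 -0.0643  0.018 ]
green 69 [251.4 230.7] [247 227  10   9] [ 0.5684 -0.1619  0.018 ]
[ 0.50272204 -0.19909855  0.018     ] [ 0.49683239 -0.03964425  0.018     ] 0.15956303910315497 yaw 2.115329957440343
205 [166, 165, 164, 165, 167, 166, 165, 166, 166, 167, 165, 163, 147, 120, 99, 95, 96, 97, 97, 95, 95, 96, 101, 104, 105, 108, 121, 143, 157, 164, 164, 163, 164, 165, 163, 163, 162, 161, 163, 164, 162, 164, 164, 163, 163]
210 [167, 167, 167, 165, 163, 163, 161, 164, 165, 166, 165, 164, 155, 127, 103, 93, 96, 93, 94, 94, 94, 97, 97, 103, 105, 106, 109, 129, 154, 162, 162, 163, 162, 164, 162, 163, 164, 164, 163, 164, 166, 165, 165, 164, 163]
216 [163, 162, 163, 163, 163, 163, 164, 164, 165, 166, 164, 165, 158, 134, 107, 95, 94, 95, 97, 97, 95, 97, 98, 104, 106, 105, 105, 127, 153, 160, 162, 162, 163, 161, 160, 164, 165, 164, 164, 164, 162, 164, 164, 164, 164]
222 [166, 166, 165, 163, 165, 165, 165, 165, 163, 164, 163, 163, 160, 142, 104, 89, 92, 91, 94, 92, 90, 94, 95, 102, 103, 101, 102, 121, 151, 163, 163, 163, 162, 164, 164, 162, 162, 165, 163, 162, 162, 164, 166, 163, 164]
290 [167, 168, 166, 167, 168, 169, 166, 155, 121, 93, 82, 83, 83, 84, 82, 79, 77, 72, 83, 97, 116, 138, 154, 161, 163, 163, 161, 162, 161, 161, 163, 163]
300 [167, 166, 166, 166, 168, 168, 165, 146, 108, 84, 84, 83, 84, 81, 79, 74, 73, 72, 83, 101, 121, 141, 157, 164, 163, 164, 163, 163, 165, 162, 163, 163]
310 [169, 166, 167, 166, 165, 165, 162, 152, 138, 132, 133, 137, 155, 182, 197, 201, 203, 201, 188, 166, 148, 150, 161, 162, 163, 165, 164, 164, 165, 166, 166, 166]
```

View pics/c2.png

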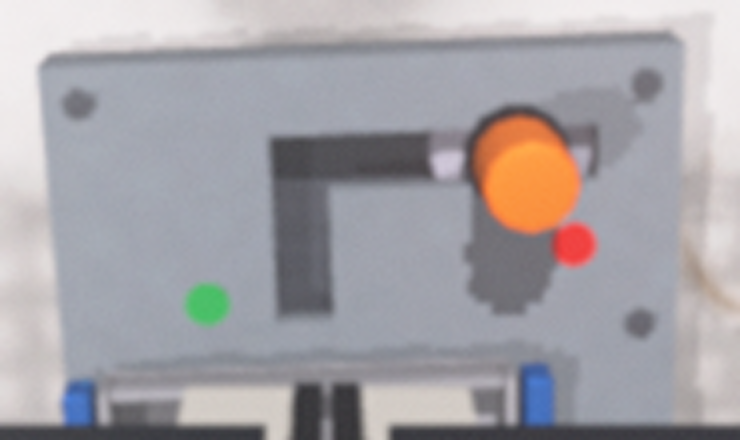

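```bash
python3 - <<'E'
from h import *
f=np.load("pics/w1.npz");i=dict(mtx=f["K"],pose=f["T"])
q=lambda u,v,z=.018: ray(i,(u,v),z)[:2]
L1,L2=(q(300,187.7)+q(300,200.7))/2,(q(285,188.2)+q(285,201))/2
S1,S2=(q(268,205)+q(281.8,205))/2,(q(268.6,222)+q(282.5,222))/2
print("slot widths",np.linalg.norm(q(300,187.7)-q(300,200.7)),np.linalg.norm(q(268,205)-q(281.8,205)))
pe=q(349.3,192.5); le=q(276,234); print("parked end edge",pe,"locked end edge",le, "left corner wall",q(268,195))
print("L",L1,L2,"S",S1,S2)
print("pin top",q(332.5,201.5,.05))
print(f["T"][:3,3])
# long-leg yaw from corner..parked end
E
```

```text
slot widths 0.014005703233744572 0.014479737030391649
parked end edge [ 0.52716891 -0.0588326 ] locked end edge [ 0.57254544 -0.1356264 ] left corner wall [ 0.52908032 -0.14350769]
L [ 0.52856305 -0.11018993] [ 0.52884853 -0.12581127] S [ 0.54001018 -0.13644655] [ 0.5588944 -0.135964 ]
pin top [ 0.52748481 -0.08096512]
[ 0.42895593 -0.13340008  0.38992089]
```

```bash
python3 -m inch '[{"x":-0.2,"y":0.9,"z":0,"yaw":-0.5},{"x":-0.2,"y":0.9,"z":0.3,"yaw":0},{"x":-0.2,"y":0.9,"z":0.8,"yaw":0},{"x":-0.2,"y":0.9,"z":0.8,"yaw":0},{"x":0,"y":0.1,"z":0.8,"yaw":0}]'; python3 -m inch '[{"x":0,"y":0,"z":0.8,"yaw":0},{"x":0,"y":0,"z":0.8,"yaw":0},{"x":0,"y":0,"z":0.8,"yaw":0},{"x":0,"y":0,"z":0.8,"yaw":0},{"x":0,"y":0,"z":0,"yaw":0}]'
```

```text
time_s: 2.4
tcp_pos: [0.5269, -0.0398, 0.1794]
eef_rot: [179.3, -0.0, -178.1]
contact_force: [1.3, -0.5, -0.0]
gripper_width: 0.0004
time_s: 2.82
tcp_pos: [0.5243, -0.0407, 0.0939]
eef_rot: [179.3, -0.2, -177.7]
contact_force: [-0.4, -0.4, -0.2]
gripper_width: 0.0005
```

```bash
python3 -m inch '[{"x":-0.12,"y":0.15,"z":0.6,"yaw":0},{"x":0,"y":0,"z":0.6,"yaw":0},{"x":0,"y":0,"z":0.6,"yaw":0},{"x":0,"y":0,"z":0.4,"yaw":0},{"x":0,"y":0,"z":0,"yaw":0}]'
python3 - <<'E'
from h import *
i=r.camera_info("wrist");p,d=r.capture("wrist");np.savez("pics/w2.npz",p=p,d=d,K=i["mtx"],T=i["pose"]);cv2.imwrite("pics/w2.png",p[:,:,::-1]);print(r.get_state()["tcp_pos"])
E
```

```text
time_s: 3.23
tcp_pos: [0.5291, -0.0392, 0.0411]
eef_rot: [179.3, 0.0, -177.4]
contact_force: [-0.1, -0.1, -0.6]
gripper_width: 0.0004
[ 0.52956074 -0.03915201  0.0420056 ]
```

View pics/w2.png

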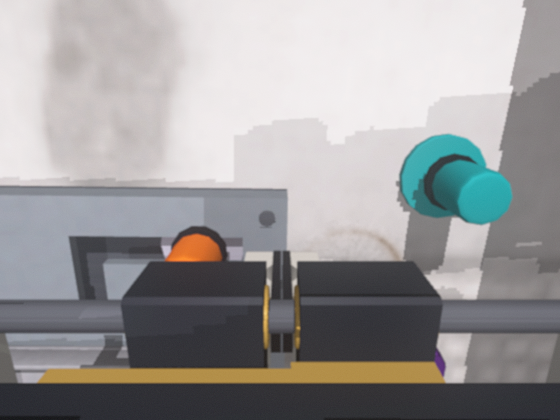

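The fingers are down just to the parked side (right) of the pin, which is at about (197,245). They touch nothing, so I'll start the push.

```bash
python3 -m inch '[{"x":0.05,"y":-0.2,"z":0.15,"yaw":0.2},{"x":0,"y":-0.2,"z":0,"yaw":0},{"x":0,"y":-0.2,"z":0,"yaw":0},{"x":0,"y":-0.2,"z":0,"yaw":0}]'; python3 -m inch '[{"x":0,"y":-0.2,"z":0,"yaw":0},{"x":0,"y":-0.2,"z":0,"yaw":0},{"x":0,"y":-0.2,"z":0,"yaw":0}]'
```

```text
time_s: 3.62
tcp_pos: [0.531, -0.0603, 0.0412]
eef_rot: [179.3, 0.4, -178.2]
contact_force: [-1.2, -0.4, 0.1]
gripper_width: 0.0005
time_s: 3.87
tcp_pos: [0.5322, -0.0772, 0.0423]
eef_rot: [179.2, 0.5, -178.2]
contact_force: [-0.4, 0.3, 0.0]
gripper_width: 0.0004
```

```bash
cat >> h.py <<'E'
def look(nm):
    i=r.camera_info("wrist");p,d=r.capture("wrist");np.savez(f"pics/{nm}.npz",p=p,d=d,K=i["mtx"],T=i["pose"]);cv2.imwrite(f"pics/{nm}.png",p[:,:,::-1])
    t,_=r.capture("top");j=r.camera_info("top");s,_=r.capture("side");k=r.camera_info("side")
    for n,q,c,roi in(("top",t,j,(340,165,425,250)),("side",s,k,(300,230,420,300))):
        print(n,[(a,c0.round(1),ray(c,c0,.04).round(4)) for a,c0,b in blobs(q,(8,150,100),(18,255,255),3,roi)[0]])
    cv2.imwrite(f"pics/{nm}s.png",cv2.resize(np.hstack([t[165:250,330:435],s[215:300,290:395]]),None,fx=3.8,fy=3.8,interpolation=2)[:,:,::-1]);print(r.get_state()["tcp_pos"],r.get_state()["contact_force"])
E
python3 -c "
from h import *
look('w3')
a=cv2.imread('pics/w3.png');b=cv2.imread('pics/w3s.png');b=cv2.resize(b,(560,226));cv2.imwrite('pics/w3b.png',np.vstack([a[150:],b]))"
```

```text
top []
side [(3, array([402.7, 242. ]), array([ 0.7274, -0.1531,  0.04  ])), (105, array([334.2, 265.6]), array([ 0.5229, -0.111 ,  0.04  ]))]
[ 0.53203293 -0.07712932  0.04208828] [ 0.14586796 -0.18382056  0.65778258]
```

View pics/w3b.png

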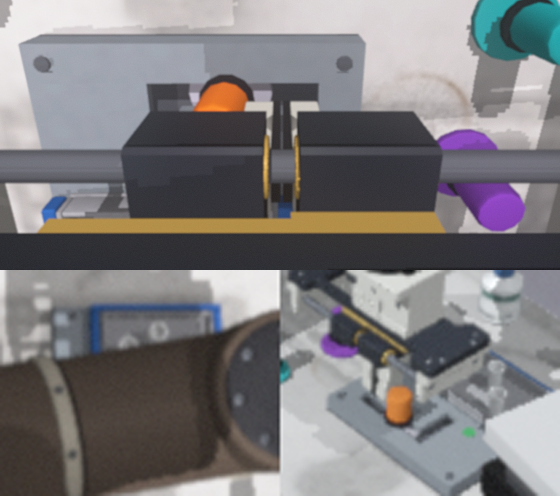

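The pin has moved with the fingers toward the corner (wrist view (224,245), side crop clear), upright and with little force. I'll continue.

```bash
python3 -m inch '[{"x":0.1,"y":-0.2,"z":0.1,"yaw":0},{"x":0.05,"y":-0.2,"z":0.05,"yaw":0},{"x":0,"y":-0.2,"z":0.05,"yaw":0}]'; python3 -m inch '[{"x":0,"y":-0.16,"z":0,"yaw":0},{"x":0,"y":-0.12,"z":0,"yaw":0}]'
python3 -c "
from h import *
look('w4')
f=np.load('pics/w4.npz');i=dict(mtx=f['K'],pose=f['T'])
bl,l=blobs(f['p'],(5,180,100),(18,255,255),30)
for k,(a,c,b) in enumerate(bl): print(a,c,b)
cv2.imwrite('pics/w4c.png',cv2.resize(f['p'][170:270,150:350],None,fx=3,fy=3)[:,:,::-1])"
```

```text
time_s: 4.27
tcp_pos: [0.5291, -0.0922, 0.0369]
eef_rot: [179.2, 0.5, -178.2]
contact_force: [0.7, 0.6, 1.3]
gripper_width: 0.0005
time_s: 4.43
tcp_pos: [0.5292, -0.1001, 0.0364]
eef_rot: [179.2, 0.5, -178.2]
contact_force: [0.5, 3.0, 1.6]
gripper_width: 0.0007
top []
side [(111, array([340. , 270.4]), array([ 0.5216, -0.1334,  0.04  ]))]
[ 0.52913946 -0.09995719  0.0364102 ] [0.54608192 0.976792   0.57154945]
745 [220.86845638 251.87516779] [197 240  47  21]
```

View pics/w4c.png

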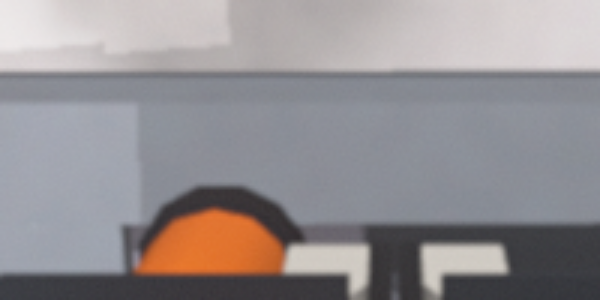

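```bash
python3 -c "
from h import *
f=np.load('pics/w4.npz');i=dict(mtx=f['K'],pose=f['T'])
print(ray(i,(221.7,232),.022),ray(i,(191.5,248),.018),ray(i,(319,252),.026),ray(i,(269,246),.018))"
```

```text
[ 0.51354101 -0.12865699  0.022     ] [ 0.52388848 -0.14393109  0.018     ] [ 0.5206596  -0.08326861  0.026     ] [ 0.52183882 -0.10655444  0.018     ]
```

```bash
python3 -m inch '[{"x":0,"y":-0.14,"z":0,"yaw":0},{"x":0,"y":-0.12,"z":0,"yaw":0}]'; python3 -m inch '[{"x":0,"y":-0.06,"z":0,"yaw":0}]';python3 -m inch '[{"x":0,"y":-0.06,"z":0,"yaw":0}]'
```

```text
time_s: 4.75
tcp_pos: [0.5299, -0.1054, 0.0365]
eef_rot: [179.2, 0.6, -178.2]
contact_force: [0.5, 0.2, 1.1]
gripper_width: 0.0002
time_s: 4.83
tcp_pos: [0.53, -0.1069, 0.0364]
eef_rot: [179.2, 0.6, -178.2]
contact_force: [-0.1, -0.1, 0.5]
gripper_width: 0.0008
time_s: 4.92
tcp_pos: [0.53, -0.1086, 0.0364]
eef_rot: [179.2, 0.6, -178.2]
contact_force: [0.3, 0.5, 0.8]
gripper_width: 0.0002
```

```bash
python3 -m inch '[{"x":0,"y":-0.06,"z":0,"yaw":0}]'; python3 -m inch '[{"x":0,"y":-0.06,"z":0,"yaw":0}]'; python3 -c "
from h import *
look('w5')
f=np.load('pics/w5.npz')
cv2.imwrite('pics/w5c.png',cv2.resize(f['p'][170:270,150:350],None,fx=3,fy=3)[:,:,::-1])"
```

```text
time_s: 5.0
tcp_pos: [0.5299, -0.1103, 0.0364]
eef_rot: [179.2, 0.5, -178.2]
contact_force: [-0.1, 1.8, 1.7]
gripper_width: 0.0006
time_s: 5.08
tcp_pos: [0.5302, -0.1115, 0.0364]
eef_rot: [179.1, 0.6, -178.2]
contact_force: [-1.1, 12.8, 4.3]
gripper_width: 0.0004
top []
side [(3, array([407.7, 243.3]), array([ 0.7333, -0.165 ,  0.04  ])), (112, array([343. , 272.5]), array([ 0.5223, -0.1436,  0.04  ]))]
[ 0.53018655 -0.1112251   0.0364732 ] [-1.38195292  5.87182559  1.85011294]
```

View pics/w5c.png

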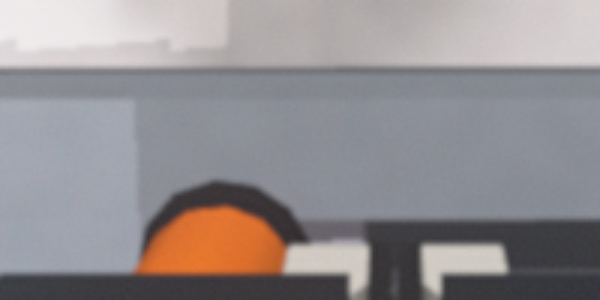

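The wall contact (12.8 N spike) and the skirt covering the slot's left wall show the pin is at the corner. I'll back off, go round to the front side and push +x.

```bash
python3 -m inch '[{"x":0,"y":0.3,"z":0,"yaw":0},{"x":0,"y":0.3,"z":0,"yaw":0},{"x":0.6,"y":0,"z":0,"yaw":0},{"x":0.6,"y":0,"z":0,"yaw":0},{"x":0.6,"y":0,"z":0,"yaw":0}]';  python3 -m inch '[{"x":0,"y":-0.6,"z":0,"yaw":0},{"x":0,"y":-0.6,"z":0,"yaw":0},{"x":0,"y":-0.4,"z":0,"yaw":0},{"x":0,"y":0,"z":0,"yaw":0}]'
```

```text
time_s: 5.65
tcp_pos: [0.4858, -0.096, 0.0359]
eef_rot: [179.2, 0.6, -178.1]
contact_force: [-0.4, -0.1, 0.1]
gripper_width: 0.0004
time_s: 5.98
tcp_pos: [0.4826, -0.1355, 0.0353]
eef_rot: [179.2, 0.4, -178.0]
contact_force: [0.5, -0.4, -0.5]
gripper_width: 0.0004
```

```bash
python3 -m inch '[{"x":-0.24,"y":-0.06,"z":-0.1,"yaw":0},{"x":-0.24,"y":0,"z":0,"yaw":0},{"x":-0.24,"y":0,"z":0,"yaw":0},{"x":-0.2,"y":0,"z":0,"yaw":0},{"x":-0.2,"y":0,"z":0,"yaw":0}]';  python3 -m inch '[{"x":-0.2,"y":0,"z":0,"yaw":0},{"x":-0.2,"y":0,"z":0,"yaw":0},{"x":-0.2,"y":0,"z":0,"yaw":0}]'
```

```text
time_s: 6.4
tcp_pos: [0.513, -0.1355, 0.0382]
eef_rot: [179.2, 0.4, -178.0]
contact_force: [-1.0, -0.6, 0.6]
gripper_width: 0.0001
time_s: 6.65
tcp_pos: [0.5298, -0.1342, 0.0378]
eef_rot: [179.2, 0.3, -178.0]
contact_force: [-0.2, -0.0, -0.9]
gripper_width: 0.0002
```

```bash
python3 -m inch '[{"x":-0.16,"y":-0.05,"z":0,"yaw":0},{"x":-0.12,"y":0,"z":0,"yaw":0}]';  python3 -m inch '[{"x":-0.08,"y":0,"z":0,"yaw":0}]'; python3 -c "
from h import *
look('w6')
a=cv2.imread('pics/w6.png');b=cv2.imread('pics/w6s.png');b=cv2.resize(b,(560,226));cv2.imwrite('pics/w6b.png',np.vstack([a[150:],b]))"
```

```text
time_s: 6.82
tcp_pos: [0.538, -0.1351, 0.0376]
eef_rot: [179.3, 0.3, -178.0]
contact_force: [-0.9, 0.3, -0.2]
gripper_width: 0.0001
time_s: 6.9
tcp_pos: [0.5404, -0.135, 0.0376]
eef_rot: [179.3, 0.3, -178.0]
contact_force: [-0.3, -0.7, -0.4]
gripper_width: 0.0004
top []
side [(15, array([355.7, 269.4]), array([ 0.5545, -0.1547,  0.04  ]))]
[ 0.54016206 -0.13504989  0.03759649] [-0.47149061  0.30480541  0.46106255]
```

View pics/w6b.png

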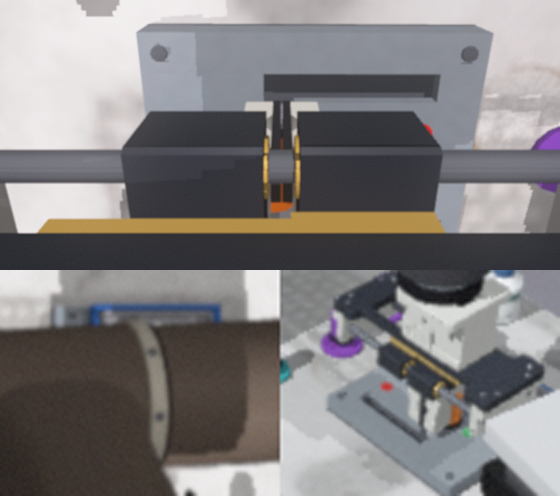

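The long leg is empty, and the orange shows ahead of the fingers in the short leg near the green dot. I'll finish with small steps until the pin meets the slot's end.

```bash
for k in 1; do :; done; python3 -m inch '[{"x":-0.06,"y":0,"z":0,"yaw":0},{"x":-0.06,"y":0,"z":0,"yaw":0}]';  python3 -m inch '[{"x":-0.06,"y":0,"z":0,"yaw":0}]'; python3 -m inch '[{"x":-0.06,"y":0,"z":0,"yaw":0}]'
```

```text
time_s: 7.22
tcp_pos: [0.5426, -0.135, 0.0376]
eef_rot: [179.2, 0.3, -178.0]
contact_force: [-0.2, 0.6, -0.4]
gripper_width: 0.0003
time_s: 7.3
tcp_pos: [0.5439, -0.135, 0.0377]
eef_rot: [179.2, 0.3, -178.0]
contact_force: [-1.9, 0.2, 1.5]
gripper_width: 0.0004
time_s: 7.38
tcp_pos: [0.5446, -0.135, 0.0376]
eef_rot: [179.2, 0.2, -178.0]
contact_force: [-4.2, -0.3, 2.2]
gripper_width: 0.0007
```

```bash
python3 -m inch '[{"x":-0.06,"y":0,"z":0,"yaw":0}]'; python3 -m inch '[{"x":-0.06,"y":0,"z":0,"yaw":0}]'
```

```text
time_s: 7.47
tcp_pos: [0.545, -0.1351, 0.0374]
eef_rot: [179.2, 0.1, -178.0]
contact_force: [-5.7, -0.8, 2.2]
gripper_width: 0.0003
time_s: 7.55
tcp_pos: [0.5452, -0.1353, 0.0372]
eef_rot: [179.2, -0.1, -178.0]
contact_force: [-6.3, 0.7, 4.0]
gripper_width: 0.0006
```

```bash
python3 -m inch '[{"x":-0.12,"y":0,"z":0,"yaw":0}]'; python3 -m inch '[{"x":0.4,"y":0,"z":0,"yaw":0},{"x":0.5,"y":0,"z":0,"yaw":0},{"x":0.6,"y":0,"z":-0.3,"yaw":0},{"x":0.3,"y":0,"z":-0.9,"yaw":0},{"x":0,"y":0,"z":-0.9,"yaw":0}]'; python3 -m inch '[{"x":0,"y":0,"z":-0.9,"yaw":0},{"x":0,"y":0,"z":-0.9,"yaw":0},{"x":0.5,"y":0,"z":-0.9,"yaw":0},{"x":0.5,"y":0,"z":-0.9,"yaw":0},{"x":0,"y":0,"z":-0.9,"yaw":0}]'; python3 -m inch '[{"x":0,"y":0,"z":0,"yaw":0},{"x":0,"y":0,"z":0,"yaw":0}]'
python3 -c "
from h import *
look('w7')
a=cv2.imread('pics/w7.png');b=cv2.imread('pics/w7s.png');b=cv2.resize(b,(560,226));cv2.imwrite('pics/w7b.png',np.vstack([a[:370],b]))"
```

```text
time_s: 7.63
tcp_pos: [0.5457, -0.1355, 0.0368]
eef_rot: [179.2, -0.4, -178.1]
contact_force: [-10.4, -1.9, 6.7]
gripper_width: 0.0002
time_s: 8.05
tcp_pos: [0.4954, -0.1376, 0.0859]
eef_rot: [179.2, -0.6, -178.1]
contact_force: [0.0, 0.4, 0.8]
gripper_width: 0.0006
time_s: 8.47
tcp_pos: [0.4672, -0.1395, 0.2036]
eef_rot: [179.1, -0.3, -178.1]
contact_force: [-0.9, 0.8, -0.9]
gripper_width: 0.0006
time_s: 8.63
tcp_pos: [0.4687, -0.1395, 0.2094]
eef_rot: [179.1, 0.5, -178.1]
contact_force: [-0.8, 1.0, -1.2]
gripper_width: 0.0004
top [(76, array([390.5, 212.9]), array([ 0.5661, -0.135 ,  0.04  ]))]
side [(4, array([408.5, 243.2]), array([ 0.7353, -0.1662,  0.04  ])), (102, array([353.7, 265.9]), array([ 0.5599, -0.1423,  0.04  ]))]
[ 0.46862873 -0.13960764  0.20801778] [-0.47612712 -0.31056079 -0.4061789 ]
```

View pics/w7b.png

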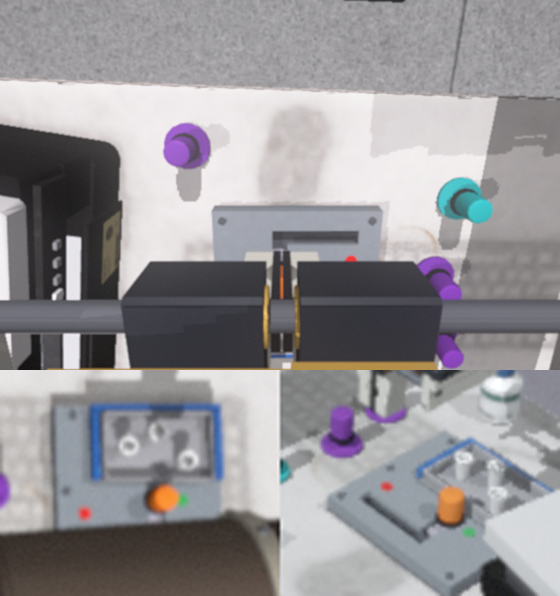

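The pin is home: the top view puts it at (0.566,-0.135), against an expected (0.567,-0.1355). The end stop was felt at about 10 N, the cups are upright, the tray hasn't moved, and the hand is clear.

```bash
python3 -c "
from plant import r
print(r.close_job())"
```

```text
the job is handed in; nothing more can be done
None
```

The lock pin is home against the locked end of the slot by the green dot, and I have handed the job in. With the fingers closed, I pushed it along the long leg until it met the corner. I then moved round to its front side and pushed it up the short leg until it stopped.

**Final pin position:** the top view put the pin at (0.566, -0.135), against an expected locked point of about (0.567, -0.1355). The side view read (0.560, -0.142), about 1 cm off. I put that down to its view of only the knob's near side: it was off by about the same amount in the same direction at the corner.

**Forces:** the peaks I read were about 13 N at the corner wall and about 10 N (12 N overall) at the end stop; otherwise the push took about 3 N or less.

**Surroundings:** in the last pictures the cups stand upright, the tray sits inside its fences and the pin stands upright. Nothing else I could see had been disturbed. The hand finished about 0.2 m above the bench, touching nothing, after 8.6 s of arm time.

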